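Snap the missing roller into the roller bed

TASK

Fit the loose sprung roller from the wooden cradle into the empty place of the roller bed: sprung pin in the closed hole of the low rail's sliding block (the block may stand a little off the middle: find the hole), stub snapped fully home in the recess under the ramp of the other rail, so that the roller is held level between the rails. Press it in, do not ram it, and leave the screwdriver, the steel ring, the hammer and the aluminium bar where they lie.

Things in the scene. Friction and masses are not known exactly. Their poses are not given: they have to be found in the camera images.
- roller: The loose roller: aluminium tube, 34 mm diameter, 116 mm long, about 0.24 kg, with a sprung pin at one end and a rigid stub at the other. Origin at the middle of the tube, on its axis; its y axis runs along the tube, from the pin (-y end) to the stub (+y end). At the start it lies level in the cradle
- pin_tip (a point): Outermost point of the sprung steel pin, on the roller's axis. The pin is 8 mm in diameter with a round tip, reaches 31 mm out of the tube when free (tip 89 mm from the roller's origin) and can be pushed in by up to 18 mm: 4.8 N starts it, 7.2 N at 4 mm, 13.2 N at 14 mm
- stub_tip (a point): Outermost point of the rigid steel stub, on the roller's axis, 85 mm from the roller's origin. The stub is 12 mm in diameter with a round tip and reaches 27 mm out of the tube
- bed: Roller bed, bolted down: 10 mm base plate (x -50 to 145, y -112 to 112 mm) with two grey rails along x, 20 mm thick, inner faces at y = -75 and 75 mm. Origin at bench height under the empty place, z up. The missing roller lies along y near x = 0, its axis 70 mm above the bench. A like roller is already fitted at x = 95 mm
- socket (a point): Mid-point, on the inner face of the -y rail (95 mm tall), of where the pin's hole can lie: bed x = 0, 70 mm above the bench. The hole is in the middle of a stiff dark steel sliding block 48 mm wide that may stand up to 9 mm to either side along x; its place is not reported: look or feel for it. Hole: blind, 11.5 mm wide, z from 66 to 81 mm, 10 mm deep
- recess (a point): Mouth of the stub's blind recess in the inner face of the +y rail, at x = 0, 70 mm above the bench: 16 mm wide, from 64 to 80 mm above the bench, 10 mm deep. Above it are a 2 mm lip and the foot of the ramp. Fitted, the sprung pin is pushed in by 4 mm; the stub passes the lip with the pin pushed in by 14 mm
- ramp (a point): Foot of the steel ramp (bed y = 75, z = 82 mm), which rises outwards to y = 93, z = 114 mm. It is the floor of a groove 16 mm wide, open above and inwards, in a block 48 mm wide (x) and 114 mm tall on the +y rail. With the pin in its hole and free, the stub rests on the ramp, the roller tilted by up to 14 degrees; pressed down near the stub with 10 to 30 N it slides down and snaps in
- cradle: Wooden cradle fixed to the bench, in which the roller lies at the start along the cradle's y axis, its axis 47 mm above the bench: base 56 x 130 x 12 mm, and at y = -45 and 45 mm a pair of posts 35 mm tall, 14 mm square, 24 mm apart, on which the tube rests. Origin at the centre of the underside
- screwdriver: screwdriver lying on the bench (leave it alone; origin at its underside)
- bearing: small steel ring, 32 mm across, 12 mm high (leave it alone; origin at its underside)
- hammer: hammer lying on the bench (leave it alone; origin at its underside)
- bar: flat aluminium bar, 220 x 30 x 6 mm (leave it alone; origin at its underside)
Things that resemble listed ones, but are neither listed nor needed, are in the scene too. Of the things shaped like the roller, the aluminium one is meant.

How it is judged:
At the end, for the whole second after the job is handed in: The stub's tip is at least 6 mm inside its recess and the sprung pin's tip at least 6 mm inside its hole, the stub within 7 mm and the pin within 14 mm of the bed's x = 0, both tips at the height of their holes (60 or 64 to 78 mm above the bench), the roller at rest (y of stub_tip in the frame of bed between 0.081 and 0.09 m and z of stub_tip in the frame of bed between 0.06 and 0.078 m and x of stub_tip in the frame of bed between -0.007 and 0.007 m and y of pin_tip in the frame of bed between -0.09 and -0.081 m and z of pin_tip in the frame of bed between 0.064 and 0.078 m and x of pin_tip in the frame of bed between -0.014 and 0.014 m and linear speed of roller below 0.02 m/s); the robot touches nothing.
It fails at once if the roller was rammed against the bed (over 80 N) (contact force between roller and bed above 80 N).
It fails at once if the screwdriver, steel ring, hammer or aluminium bar was moved by more than 30 mm (distance of any of screwdriver, bearing, hammer, bar from where it was at the start of the episode above 0.03 m).
It also fails if it takes over 64 s, if anything falls off the work surface, if the arm or the gripper's body presses on something with over 40 N, if the wrist force passes 120 N, or if a joint passes its speed limit or range.

ROBOT

A 6-joint arm with a two-finger parallel gripper is mounted at the origin on the work surface. World frame = base frame: x ahead of the robot, y to its left, z up, the work surface at z = 0. Lengths are in m, angles in rad, forces in N, time in s.
With the tool pointing down it reaches from about 0.3 to 0.775 m from the base axis. Payload 14.6 kg.
Tool frame: the origin (TCP) lies midway between the tips of the shut fingers; the grasp point (between the pads) lies 19 mm behind it (ctrl.pinch_z is the distance from the TCP to the grasp point, in m); z points along the fingers, y is the line along which they close (so a half turn about z gives the same grasp; the last joint's range is limited). The gripper opens to 94 mm and grips with 3 to 60 N. Pads are 16 mm wide; open, the fingers measure 119 mm over their backs; the gripper's body (75 mm by 177 mm) begins 78 mm behind the grasp point.
Start: joints at [1.142, 0.3, 1.521, -0, 1.321, -0.067], TCP at [0.195, 0.514, 0.205] pointing down, gripper open.
Joint ranges: [-3.03, 3.03], [-0.79, 2.21], [0.23, 2.52], [-1.04, 4.18], [0, 3.07], [-2.55, 2.55]. Speed limits (rad/s): [2.22, 2.22, 2.57, 3.14, 3.14, 3.14].

INTERFACE

Orientations are given as [roll, pitch, yaw] about the fixed x, y, z axes, in that order (R = Rz(yaw) Ry(pitch) Rx(roll)).
In Python, from station import ctrl gives the robot as it stands.
- The arm moves only by the tool jog_arm, never from a script. Its argument "motion" is a list of rows, each a list of 7 numbers: the shift along the tool's x, y, z in m, then the turn, a rotation vector about the tool's x, y, z in rad, then the opening, from -1 (shut) to 1 (fully open). In form: [[tx, ty, tz, rx, ry, rz, gripper], ...]. A call has 1 to 5 rows; each row shifts and turns the commanded pose from where the row before left it, along the tool's axes as they then stand; what a row does not reach is not made up. A row lasts 1/10 s, in which the tool goes at most 50 mm and 8.59 degrees, less where a joint would pass 70% of its speed; a pose out of reach is approached as far as the arm can. A call is refused whole if a number of a shift passes 0.05 or a number of a turn 0.15, either way. A call with a gripper value outside its range is refused whole. The fingers move at their own pace and stop on an object; "squeeze" is the grip in N (left out, the last holds). Time passes only in rows, so rows that do not move let the fingers close. It gives the time, the measured TCP pose, the force, the opening and the grip force at its end, in the units of the state.
- ctrl.get_obs(): the state, without advancing time (a new reading comes with each control period).
- ctrl.camera(name): name is "scene" or "top"; returns the picture (420x560x3 uint8, red, green, blue); there is no depth.
- ctrl.camera_model(name): a dict with "intrinsics" (3x3 intrinsics, pixels), "k1" (the pictures are not rectified: a ray, as slopes to the right and down, at radius r is drawn at 1 + k1 r^2 times it, then the intrinsics apply), "rvec" (rotation vector, rad) and "tvec" (3), from world to camera coordinates, as OpenCV has them. Camera axes: x right, y down, z forward; pixel columns grow to the right and rows downward; lengths in m; the calibration is good to about 2 mm. A picture is of the moment at which its call begins. camera_model takes no time and is no camera call.
- ctrl.hand_in(): hands the job in; it is judged then, once.
The state is a dict: "time_s": time; "qpos": joint angles; "joint_vel": joint speeds; "tau": joint torques, N m; "ee_pos": TCP position; "eef_rot": TCP orientation; "force": force on the tool from outside, world axes, zero at the start; "moment": the same for the moment, N m; "grip_width": finger opening in m; "grip_force": force on a finger pad.
Only numpy, scipy, OpenCV 4.12 (cv2) and the standard library are available. Lean on these libraries where they do the work, as an engineer would, in place of code of your own. Each camera call takes 0.05 s, during which the arm holds its last target. There are 200 camera calls.

## Working session

There is one attempt and no reset: what is moved stays moved. The work goes in short steps, Python scripts to look and compute and a tool call to move; the robot and the scene stay as the last step left them, time stands still between calls to the robot, and variables do not carry over. Pictures are saved under pics/ and viewed, at most 10 in all, crops included, and the job is handed in when it is done.

Besides the shell and the picture viewer there is one more tool, called after ">>>" by a JSON object that holds its "name" and its "arguments", one argument or row to a line. jog_arm: Moves the arm, as the interface text tells. Its arguments: {"type":"object","properties":{"motion":{"type":"array"},"squeeze":{"type":"number"}},"required":["motion"]}

```bash
mkdir -p pics; cat > h.py <<'E'
from station import ctrl
import numpy as np, cv2
from scipy.spatial.transform import Rotation as R
def cam(n):
    m=ctrl.camera_model(n);return np.array(m['intrinsics']),m['k1'],cv2.Rodrigues(np.array(m['rvec'],float))[0],np.array(m['tvec'],float).ravel()
def ray(n,uv):
    K,k,Rm,t=cam(n)
    p=cv2.undistortPoints(np.array([[uv]],float),K,np.array([k,0,0,0,0.]))[0,0]
    d=Rm.T@np.array([p[0],p[1],1]);return -Rm.T@t,d/np.linalg.norm(d)
def plane(n,uv,z):
    c,d=ray(n,uv);return c+d*(z-c[2])/d[2]
def tri(uv1,uv2):
    a,d=ray('scene',uv1);b,e=ray('top',uv2)
    s=np.linalg.lstsq(np.c_[d,-e],b-a,rcond=None)[0]
    p,q=a+d*s[0],b+e*s[1];return (p+q)/2,np.linalg.norm(p-q)
def proj(n,P):
    K,k,Rm,t=cam(n);return cv2.projectPoints(np.array(P,float).reshape(-1,3),Rm,t,K,np.array([k,0,0,0,0.]))[0].reshape(-1,2)
def snap(n,f,crop=None,s=1):
    im=ctrl.camera(n);cv2.imwrite('pics/raw_'+f,im[:,:,::-1])
    if crop:im=im[crop[1]:crop[3],crop[0]:crop[2]]
    cv2.imwrite('pics/'+f,cv2.resize(im,None,fx=s,fy=s,interpolation=cv2.INTER_CUBIC)[:,:,::-1])
E
python3 -c "
from h import *
snap('top','t0.png',s=1.42);snap('scene','s0.png',s=1.42)
for n in('top','scene'):
  K,k,Rm,t=cam(n);print(n,K[0,0],k,-Rm.T@t,Rm[2])
o=ctrl.get_obs();print(o['ee_pos'],o['eef_rot'],ctrl.pinch_z,o['time_s'])"
```

```text
top 408.12837947427965 -0.11487097461150778 [ 0.3757237  -0.00225454  1.4365101 ] [ 0.06614043  0.00892081 -0.99777045]
scene 527.3220088027904 -0.11978104705798412 [1.17810831 0.7551817  0.9900317 ] [-0.52183206 -0.54403681 -0.65705041]
[0.1946208  0.51417368 0.20496127] [-3.14058144e+00  6.10656386e-06  2.77977728e+00] 0.0188 0.1
```

View pics/t0.png

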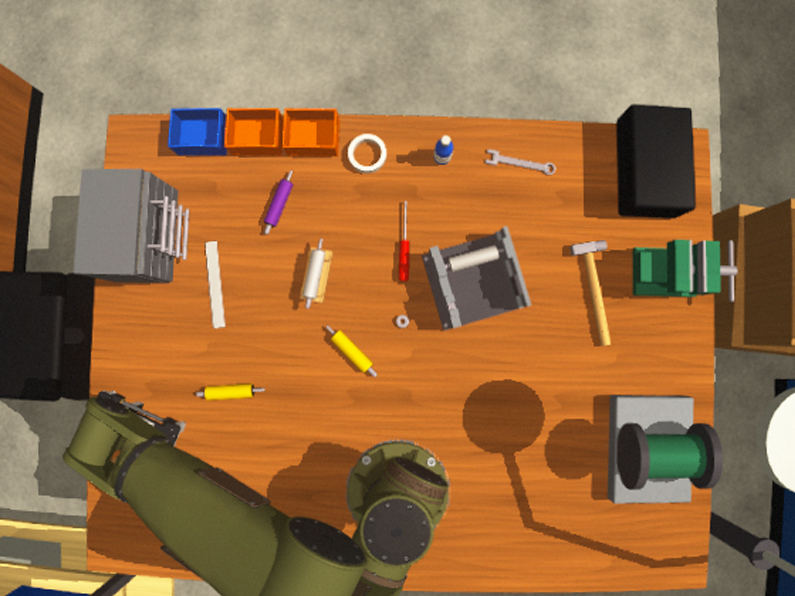

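View pics/s0.png

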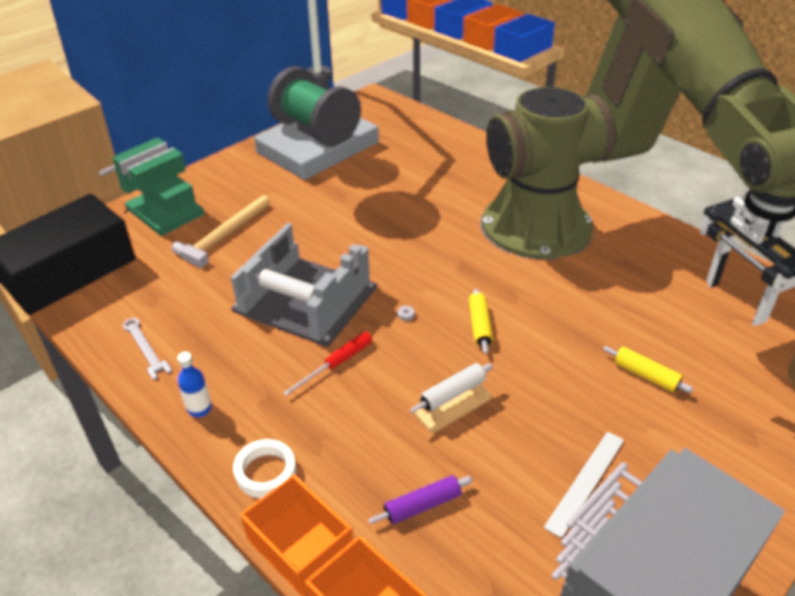

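Roller-shaped things in the top view (1.42x): the aluminium one on the wooden cradle (315,273), a purple one (278,203), and two yellow ones (350,352) and (228,392). The one in the cradle is light metal and fits the description. I'll confirm it in an enlarged crop, together with the bed.

```bash
python3 -c "
from h import *
t=cv2.imread('pics/raw_t0.png');s=cv2.imread('pics/raw_s0.png')
def c(im,x,y,w,h,k):return cv2.resize(im[y:y+h,x:x+w],(w*k,h*k),interpolation=cv2.INTER_CUBIC)
a=c(t,205,160,40,60,5);b=c(t,295,157,80,80,5)
d=c(s,160,150,110,90,4);e=c(s,285,250,65,60,5)
o=np.zeros((600,800,3),np.uint8)
cv2.imwrite('pics/crop1.png',np.hstack([np.vstack([c(t,205,160,50,60,5),np.zeros((0,250,3),np.uint8)]),c(s,282,247,66,60,5)]))
cv2.imwrite('pics/crop2.png',np.hstack([c(t,295,157,80,90,5),c(s,160,152,110,90,5)[:,:400]]) if 0 else np.hstack([cv2.resize(t[157:237,295:375],(400,400),interpolation=2),cv2.resize(s[152:242,160:270],(400,327),interpolation=2)[:,:].copy() if 0 else cv2.copyMakeBorder(cv2.resize(s[152:242,160:270],(400,327),interpolation=2),0,73,0,0,0)]))
"
```

```text
(no output)
```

View pics/crop1.png

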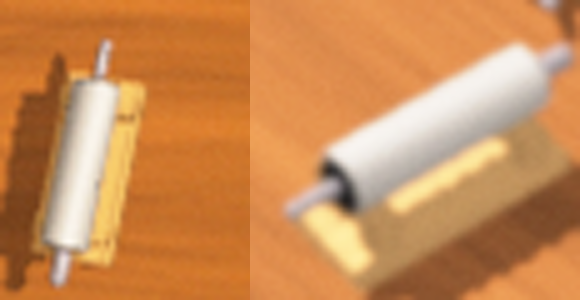

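View pics/crop2.png

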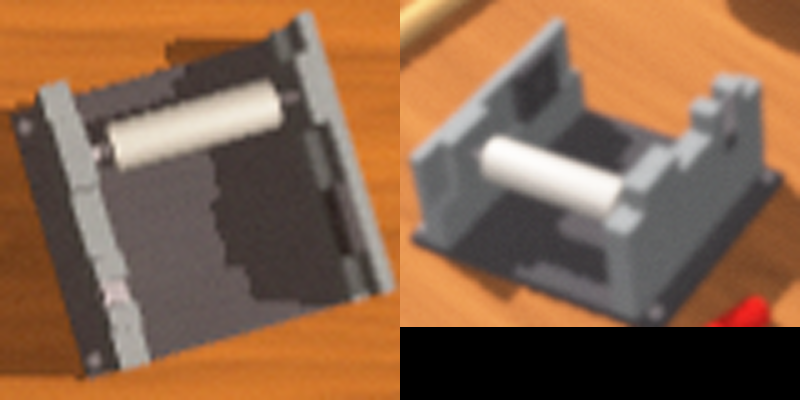

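Crop 1 confirms the aluminium roller on the cradle: the thin pin with its dark collar is at the far (+x) end, top crop (105,45), and the thicker stub is at the near end (60,280). Crop 2 shows the bed: the ramp rail with its groove is on the left (113,290), the tall rail with the dark sliding block on the right (335,200), and the fitted roller at about (195,125).

```bash
cat > m.py <<'E'
from h import *
from scipy.optimize import least_squares
t=cv2.imread('pics/raw_t0.png');s=cv2.imread('pics/raw_s0.png')
def blob(im,x0,y0,x1,y1,smax,vmin):
    h=cv2.cvtColor(im,cv2.COLOR_BGR2HSV)[y0:y1,x0:x1]
    m=((h[...,1]<smax)&(h[...,2]>vmin)).astype(np.uint8)
    n,l,st,_=cv2.connectedComponentsWithStats(m);i=1+np.argmax(st[1:,4])
    p=np.argwhere(l==i)[:,::-1]+[x0,y0];c=p.mean(0)
    w,v=np.linalg.eigh(np.cov((p-c).T));a=v[:,1];q=(p-c)@a
    return c,a,q.min()-.5,q.max()+.5,len(p)
print('roller (all metal)')
for nm,im,box in(('top',t,(205,160,245,222)),('scene',s,(284,250,348,300))):
    for sm,vm in((75,120),(60,165)):
        c,a,lo,hi,n=blob(im,*box,sm,vm);e=[plane(nm,c+a*k,.047) for k in(lo,hi)];pc=plane(nm,c,.047)
        d=e[1]-e[0];print(nm,c.round(1),n,e[0].round(4),e[1].round(4),'mid',((e[0]+e[1])/2).round(4),'cen',pc.round(4),'L',np.linalg.norm(d).round(4),'ang',np.degrees(np.arctan2(d[1],d[0])).round(1))
c,a,lo,hi,n=blob(t,312,170,356,194,60,165);e=[plane('top',c+a*k,.07) for k in(lo,hi)];d=e[1]-e[0]
print('fitted',c,n,e,np.linalg.norm(d),np.degrees(np.arctan2(d[1],d[0])))
T=lambda u,v:(295+u/5,157+v/5)
S=lambda u,v:(160+(u-400)/3.636,152+v/3.636)
pts=[('top',(145,112,10),T(13,110)),('top',(-50,112,10),T(85,378)),('top',(145,-95,95),T(312,12)),('top',(-50,-95,95),T(396,290)),('top',(95,0,70),tuple(c)),
('scene',(145,112,10),S(640,326)),('scene',(145,-112,10),S(412,240)),('scene',(-50,112,10),S(782,180)),('scene',(-50,-95,95),S(557,18)),('scene',(145,-95,95),S(411,152))]
def W(p,P):
    P=np.array(P)/1000;return R.from_euler('z',p[2]).apply(P)+[p[0],p[1],0]
def f(p):return np.concatenate([proj(n,W(p,P))[0]-uv for n,P,uv in pts])
r=least_squares(f,[.42,-.17,.26],loss='soft_l1');print('bed',r.x,np.degrees(r.x[2]));print(f(r.x).reshape(-1,2).round(1))
np.save('bed.npy',r.x)
# rectified inner faces from scene (-y) for viewing, 4px/mm : x -60..150, z 0..100
def rect(im,n,y,x0,x1,z0,z1,k):
    X,Z=np.meshgrid(np.arange(x0,x1,1/k),np.arange(z1,z0,-1/k))
    uv=proj(n,W(r.x,np.c_[X.ravel(),0*X.ravel()+y,Z.ravel()])).reshape(*X.shape,2).astype(np.float32)
    return cv2.remap(im,uv[...,0],uv[...,1],cv2.INTER_CUBIC)
A=rect(s,'scene',-75,-55,75,0,110,5)
X,Y=np.meshgrid(np.arange(-60,70,.2),np.arange(110,-115,-.4)) # top at z=95
cv2.imwrite('pics/rect.png',A)
E
python3 m.py
```

```text
roller (all metal)
top [220.8 192.7] 342 [0.6132 0.203  0.047 ] [0.4429 0.2306 0.047 ] mid [0.528  0.2168 0.047 ] cen [0.5251 0.2172 0.047 ] L 0.1725 ang 170.8
top [220.9 193.1] 301 [0.6096 0.2023 0.047 ] [0.4428 0.2303 0.047 ] mid [0.5262 0.2163 0.047 ] cen [0.5239 0.2166 0.047 ] L 0.1691 ang 170.5
scene [320.7 270.9] 656 [0.4434 0.2281 0.047 ] [0.5844 0.2036 0.047 ] mid [0.5139 0.2158 0.047 ] cen [0.52   0.2147 0.047 ] L 0.1431 ang -9.9
scene [320.9 270.6] 614 [0.4432 0.2276 0.047 ] [0.5808 0.2038 0.047 ] mid [0.512  0.2157 0.047 ] cen [0.5189 0.2144 0.047 ] L 0.1397 ang -9.8
fitted [333.55944056 181.54195804] 286 [array([ 0.58838115, -0.22437717,  0.07      ]), array([ 0.55280581, -0.11007556,  0.07      ])] 0.11970991263604099 107.28828039849456
bed [ 0.47941616 -0.19436156  0.29280826] 16.77667760683547
[[-0.3 -0.4]
 [ 0.1 -0.6]
 [ 0.4 -0.6]
 [-0.1  0. ]
 [ 0.2 -0. ]
 [ 3.7  0.5]
 [-0.8 -2.1]
 [ 1.  -1.9]
 [ 0.4 -0.5]
 [-0.6  0.6]]
```

View pics/rect.png

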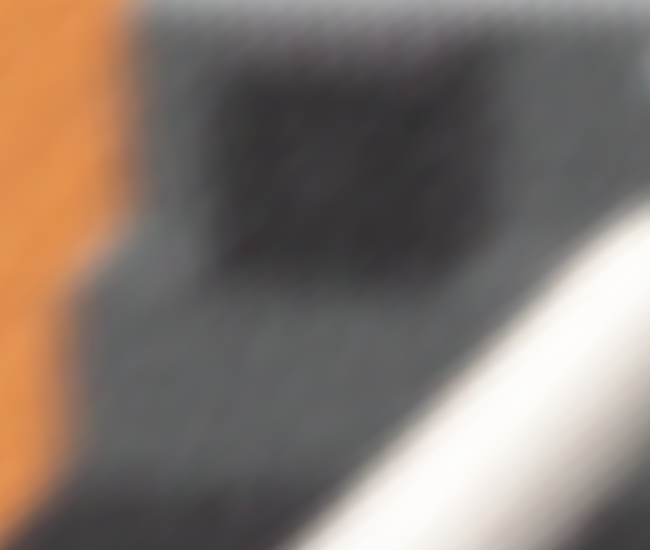

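The rectified face shows the dark block at about u 210–490, v 65–280, so it sits off-centre toward +x. The rail edges don't line up, which means the bed pose is off by several mm in the scene view. I'll overlay the fit on both views and correct the picks.

```bash
cat > ov.py <<'E'
from h import *
import sys
def W(p,P):return R.from_euler('z',p[2]).apply(np.array(P,float)/1000)+[p[0],p[1],0]
def overlay(p,out,ft='pics/raw_t0.png',fs='pics/raw_s0.png'):
    L=[]
    for b,c in(((-50,145,-112,112,10),(0,255,255)),((-50,145,-95,-75,95),(0,255,0)),((-50,145,75,95,95),(255,100,255)),((-24,24,75,95,114),(0,0,255))):
        x0,x1,y0,y1,z=b;q=[(x0,y0,z),(x1,y0,z),(x1,y1,z),(x0,y1,z)]
        L+=[(q[i],q[(i+1)%4],c) for i in range(4)]
    L.append(((95,-58,70),(95,58,70),(255,0,0)))
    o=[]
    for n,f,(x,y,w,h) in(('top',ft,(292,154,84,90)),('scene',fs,(160,150,112,90))):
        im=cv2.imread(f);k=400/w if n=='top' else 400/w
        k=400/84 if n=='top' else 400/112
        A=cv2.resize(im[y:y+h,x:x+w],(400,int(h*k)),interpolation=2)
        for a,b,c in L:
            uv=((proj(n,W(p,[a,b]))+.5-[x,y])*k).round().astype(int)
            cv2.line(A,tuple(map(int,uv[0])),tuple(map(int,uv[1])),c,1)
        o.append(cv2.copyMakeBorder(A,0,430-A.shape[0],0,0,0))
    cv2.imwrite(out,np.hstack(o))
if __name__=='__main__':overlay(np.load('bed.npy'),'pics/ov1.png')
E
python3 ov.py
```

```text
(no output)
```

View pics/ov1.png

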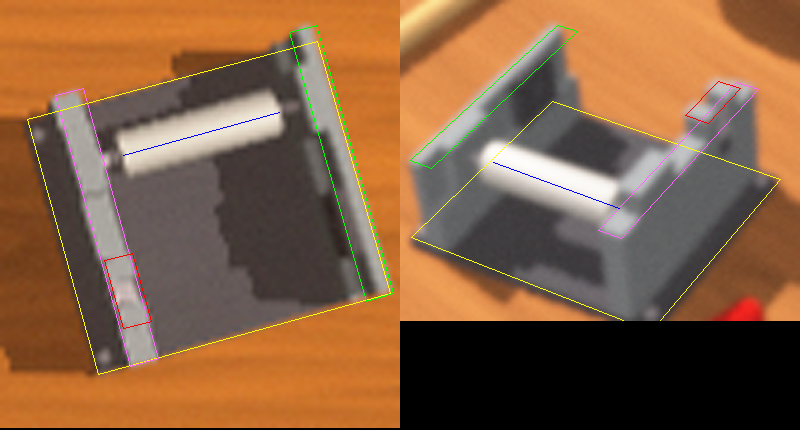

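The overlay fits the base within about 1 px; the raised parts are 1–2 px off, so the pin hole will be found by feel. Next I'll go to the roller.

```bash
cat > g.py <<'E'
# usage: g.py x y z axis_deg tilt_deg nrows [g]  (TCP target; xyz of grasp point if g)
from h import *
import sys
def pose(o):return np.array(o['ee_pos']),R.from_euler('xyz',o['eef_rot'])
def tgt(ang,tilt):return R.from_euler('z',ang,degrees=True)*R.from_euler('x',np.pi)*R.from_euler('y',tilt,degrees=True)
def rows(P,ang,tilt,n):
    o=ctrl.get_obs();p,r=pose(o);r2=tgt(ang,tilt);d=(r.inv()*r2).as_rotvec()
    print('t',o['time_s'],'tcp',p.round(4),'err tool',r.inv().apply(P-p).round(4),'rot',d.round(3),'F',np.round(o['force'],1),'w',round(o['grip_width'],4),round(o['grip_force'],1))
    k=R.from_rotvec(d/n);s=(P-p)/n
    print([[round(float(v),4) for v in np.r_[(r*R.from_rotvec(d*i/n)).inv().apply(s),d/n]] for i in range(n)])
if __name__=='__main__':
    a=list(map(float,sys.argv[1:7]));P=np.array(a[:3])
    if len(sys.argv)>7:P=P+tgt(a[3],a[4]).apply([0,0,ctrl.pinch_z])
    print('tool x',tgt(a[3],a[4]).apply([1,0,0]).round(3));rows(P,a[3],a[4],int(a[5]))
E
python3 g.py .5265 .216 .13 170.6 0 12
```

```text
tool x [-0.987  0.163  0.   ]
t 0.1 tcp [0.1946 0.5142 0.205 ] err tool [-0.4159 -0.1613  0.0751] rot [-0.001 -0.    -0.198] F [0.2 0.2 0.5] w 0.094 0.0
[[-0.0347, -0.0134, 0.0063, -0.0001, -0.0, -0.0165], [-0.0344, -0.014, 0.0063, -0.0001, -0.0, -0.0165], [-0.0342, -0.0146, 0.0063, -0.0001, -0.0, -0.0165], [-0.034, -0.0151, 0.0063, -0.0001, -0.0, -0.0165], [-0.0337, -0.0157, 0.0063, -0.0001, -0.0, -0.0165], [-0.0334, -0.0163, 0.0063, -0.0001, -0.0, -0.0165], [-0.0332, -0.0168, 0.0063, -0.0001, -0.0, -0.0165], [-0.0329, -0.0173, 0.0063, -0.0001, -0.0, -0.0165], [-0.0326, -0.0179, 0.0063, -0.0001, -0.0, -0.0165], [-0.0323, -0.0184, 0.0063, -0.0001, -0.0, -0.0165], [-0.032, -0.019, 0.0062, -0.0001, -0.0, -0.0165], [-0.0317, -0.0195, 0.0062, -0.0001, -0.0, -0.0165]]
```

>>> {"name": "jog_arm", "arguments": {
  "motion": [
    [-0.0347,-0.0134,0.006,0,0,-0.0165,1],
    [-0.0344,-0.014,0.006,0,0,-0.0165,1],
    [-0.0342,-0.0146,0.006,0,0,-0.0165,1],
    [-0.034,-0.0151,0.006,0,0,-0.0165,1],
    [-0.0337,-0.0157,0.006,0,0,-0.0165,1]
  ]
}}

```text
time_s: 0.6
ee_pos: [0.3339, 0.389, 0.175]
eef_rot: [-3.141, -0.0, 2.863]
force: [0.5, -0.1, 0.9]
grip_width: 0.0942
grip_force: 0.0
```

>>> {"name": "jog_arm", "arguments": {
  "motion": [
    [-0.0334,-0.0163,0.006,0,0,-0.0165,1],
    [-0.0332,-0.0168,0.006,0,0,-0.0165,1],
    [-0.0329,-0.0173,0.006,0,0,-0.0165,1],
    [-0.0326,-0.0179,0.006,0,0,-0.0165,1],
    [-0.0323,-0.0184,0.006,0,0,-0.0165,1]
  ]
}}

```text
time_s: 1.1
ee_pos: [0.4723, 0.2648, 0.145]
eef_rot: [-3.141, -0.0, 2.945]
force: [-0.6, 0.7, -0.0]
grip_width: 0.0943
grip_force: 0.0
```

>>> {"name": "jog_arm", "arguments": {
  "motion": [
    [-0.032,-0.019,0.007,0,0,-0.0165,1],
    [-0.0317,-0.0195,0.007,0,0,-0.0165,1],
    [0,0,0,0,0,0,1]
  ]
}}

```text
time_s: 1.4
ee_pos: [0.5285, 0.2133, 0.13]
eef_rot: [-3.14, -0.001, 2.975]
force: [-0.7, 0.8, -0.6]
grip_width: 0.0936
grip_force: 0.0
```

```bash
python3 g.py .5265 .216 .028 170.6 0 4
```

```text
tool x [-0.987  0.163  0.   ]
t 1.4 tcp [0.5285 0.2133 0.13  ] err tool [0.0023 0.0024 0.102 ] rot [-0.001 -0.001 -0.003] F [-0.7  0.8 -0.6] w 0.0936 0.0
[[0.0006, 0.0006, 0.0255, -0.0003, -0.0003, -0.0007], [0.0006, 0.0006, 0.0255, -0.0003, -0.0003, -0.0007], [0.0006, 0.0006, 0.0255, -0.0003, -0.0003, -0.0007], [0.0006, 0.0006, 0.0255, -0.0003, -0.0003, -0.0007]]
```

Accuracy is good. Descending and gripping.

>>> {"name": "jog_arm", "arguments": {
  "motion": [
    [0.0006,0.0006,0.0255,0,0,0,1],
    [0.0006,0.0006,0.0255,0,0,0,1],
    [0.0006,0.0006,0.0255,0,0,0,1],
    [0.0006,0.0006,0.0255,0,0,0,1],
    [0,0,0,0,0,0,1]
  ]
}}

```text
time_s: 1.9
ee_pos: [0.5225, 0.2189, 0.0265]
eef_rot: [-3.139, -0.005, 2.978]
force: [0.1, -0.0, -0.1]
grip_width: 0.0939
grip_force: 0.0
```

>>> {"name": "jog_arm", "arguments": {
  "motion": [
    [0,0,0,0,0,0,-1],
    [0,0,0,0,0,0,-1],
    [0,0,0,0,0,0,-1],
    [0,0,0,0,0,0,-1],
    [0,0,0,0,0,0,-1]
  ],
  "squeeze": 15
}}

```text
time_s: 2.4
ee_pos: [0.5249, 0.2191, 0.03]
eef_rot: [3.141, 0.001, 2.978]
force: [-0.6, -0.2, 0.3]
grip_width: 0.0573
grip_force: 0.0
```

>>> {"name": "jog_arm", "arguments": {
  "motion": [
    [0,0,0,0,0,0,-1],
    [0,0,0,0,0,0,-1],
    [0,0,0,0,0,0,-1]
  ],
  "squeeze": 45
}}

```text
time_s: 2.7
ee_pos: [0.5246, 0.2183, 0.0294]
eef_rot: [-3.14, -0.0, 2.978]
force: [-4.6, -23.1, 7.2]
grip_width: 0.0333
grip_force: 14.4
```

>>> {"name": "jog_arm", "arguments": {
  "motion": [
    [0,0,0,0,0,0,-1],
    [0,0,0,0,0,0,-1],
    [0,0,-0.01,0,0,0,-1],
    [0,0,-0.02,0,0,0,-1],
    [0,0,-0.02,0,0,0,-1]
  ]
}}

```text
time_s: 3.2
ee_pos: [0.5245, 0.2191, 0.0801]
eef_rot: [-3.141, -0.001, 2.978]
force: [0.4, -0.1, -2.2]
grip_width: 0.033
grip_force: 45.0
```

>>> {"name": "jog_arm", "arguments": {
  "motion": [
    [0,0,-0.04,0,0,0,-1],
    [0,0,-0.04,0,0,0,-1],
    [0,0,-0.02,0,0,0,-1],
    [0,0,0,0,0,0,-1],
    [0,0,0,0,0,0,-1]
  ]
}}

```text
time_s: 3.7
ee_pos: [0.5244, 0.219, 0.1785]
eef_rot: [-3.141, -0.001, 2.978]
force: [-1.1, 0.2, -4.1]
grip_width: 0.0329
grip_force: 45.0
```

```bash
cat > rol.py <<'E'
# measure held roller: print bright blob ends at expected axis height & residual in tool frame
from h import *
from g import pose
o=ctrl.get_obs();p,r=pose(o);G=p-r.apply([0,0,ctrl.pinch_z]);ax=r.apply([1,0,0])
print('grasp',G.round(4),'axis',ax.round(3))
for n in('top','scene'):
    im=ctrl.camera(n);c=proj(n,G)[0];e=proj(n,np.array([G-.089*ax,G+.085*ax]))
    print(n,'pred pin,stub px',e.round(1).tolist(),'c',c.round(1))
    cv2.imwrite(f'pics/raw_{n}_h.png',im[:,:,::-1])
E
python3 rol.py; python3 - <<'E'
import cv2,numpy as np
from h import *
from g import pose
o=ctrl.get_obs();p,r=pose(o);G=p-r.apply([0,0,ctrl.pinch_z]);ax=r.apply([1,0,0])
out=[]
for n in('top','scene'):
    im=cv2.imread(f'pics/raw_{n}_h.png');c=proj(n,G)[0].astype(int)
    x,y=c[0]-50,c[1]-50;A=cv2.resize(im[y:y+100,x:x+100],(400,400),interpolation=2)
    for q in proj(n,np.array([G-.089*ax,G-.058*ax,G+.058*ax,G+.085*ax])):
        cv2.circle(A,tuple(int(v) for v in (q+.5-[x,y])*4),2,(255,0,255),-1)
    out.append(A)
cv2.imwrite('pics/held.png',np.hstack(out))
E
```

```text
grasp [0.5244 0.219  0.1973] axis [-0.987  0.163  0.001]
top pred pin,stub px [[218.5, 159.4], [207.1, 214.7]] c [212.7 187.5]
scene pred pin,stub px [[290.7, 244.0], [352.6, 211.5]] c [323.4 226.8]
```

View pics/held.png

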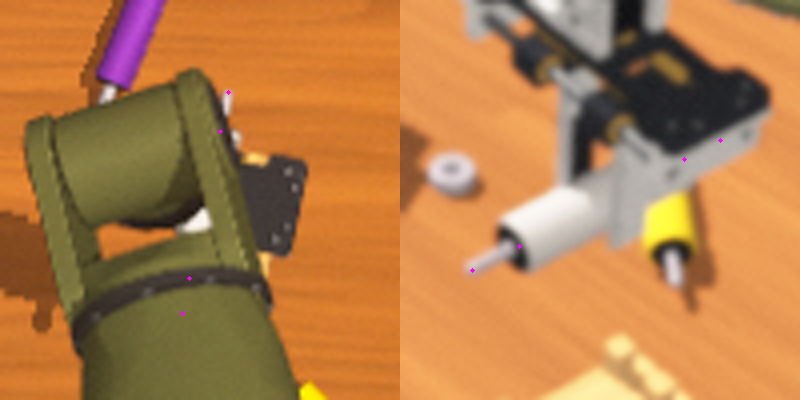

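The held roller matches prediction: pin tip predicted at (473,270), seen at (470,267), so it is centred within about 1 mm and level. Now I'll carry it over the bed.

```bash
cat > b.py <<'E'
# usage: b.py pinx piny pinz(bed mm) extra_yaw tilt nrows ; bed.npy = x,y,yaw
from h import *
from g import tgt,rows,pose
import sys
PD=.090
b=np.load('bed.npy')
def w(P):return R.from_euler('z',b[2]).apply(np.array(P)/1000)+[b[0],b[1],0]
def inv(P):return R.from_euler('z',-b[2]).apply(np.array(P)-[b[0],b[1],0])*1000
def now(L=PD):
    p,r=pose(ctrl.get_obs());G=p-r.apply([0,0,ctrl.pinch_z]);ax=r.apply([1,0,0])
    f=R.from_euler('z',-b[2]).apply(ctrl.get_obs()['force'])
    print('free pin tip',inv(G-ax*L).round(1),'stub',inv(G+ax*.084).round(1),'F bed',f.round(1))
if __name__=='__main__':
    a=list(map(float,sys.argv[1:7]));r=tgt(np.degrees(b[2])+90+a[3],a[4])
    G=w(a[:3])+r.apply([PD,0,0]);now();rows(G+r.apply([0,0,ctrl.pinch_z]),np.degrees(b[2])+90+a[3],a[4],int(a[5]))
E
python3 -c "
import numpy as np;np.save('bed.npy',[.4794,-.1944,np.radians(16.9)])"
python3 b.py 10 -62 125 2.5 20 15
```

```text
free pin tip [243.6 342.6 196.1] stub [ 87.6 419.6 196.6] F bed [-0.3  0.8 -3.3]
t 3.8 tcp [0.5241 0.2188 0.1776] err tool [-0.016  -0.3863  0.0399] rot [-0.189  0.313  1.057] F [-0.6  0.7 -3.3] w 0.0329 45.0
[[-0.0011, -0.0258, 0.0027, -0.0126, 0.0209, 0.0704], [-0.0029, -0.0256, 0.0023, -0.0126, 0.0209, 0.0704], [-0.0048, -0.0254, 0.0019, -0.0126, 0.0209, 0.0704], [-0.0066, -0.025, 0.0015, -0.0126, 0.0209, 0.0704], [-0.0084, -0.0245, 0.001, -0.0126, 0.0209, 0.0704], [-0.0101, -0.0239, 0.0005, -0.0126, 0.0209, 0.0704], [-0.0117, -0.0231, -0.0, -0.0126, 0.0209, 0.0704], [-0.0133, -0.0222, -0.0006, -0.0126, 0.0209, 0.0704], [-0.0148, -0.0212, -0.0011, -0.0126, 0.0209, 0.0704], [-0.0163, -0.0201, -0.0017, -0.0126, 0.0209, 0.0704], [-0.0176, -0.0189, -0.0023, -0.0126, 0.0209, 0.0704], [-0.0188, -0.0176, -0.0029, -0.0126, 0.0209, 0.0704], [-0.0199, -0.0162, -0.0036, -0.0126, 0.0209, 0.0704], [-0.021, -0.0147, -0.0042, -0.0126, 0.0209, 0.0704], [-0.0218, -0.0131, -0.0048, -0.0126, 0.0209, 0.0704]]
```

>>> {"name": "jog_arm", "arguments": {
  "motion": [
    [-0.001,-0.0258,0.0027,-0.0126,0.0209,0.0704,-1],
    [-0.003,-0.0256,0.0023,-0.0126,0.0209,0.0704,-1],
    [-0.005,-0.0254,0.0019,-0.0126,0.0209,0.0704,-1],
    [-0.0065,-0.025,0.0015,-0.0126,0.0209,0.0704,-1],
    [-0.0085,-0.0245,0.001,-0.0126,0.0209,0.0704,-1]
  ]
}}

```text
time_s: 4.3
ee_pos: [0.5086, 0.09, 0.1645]
eef_rot: [3.099, -0.116, 2.625]
force: [-0.0, -0.0, -2.7]
grip_width: 0.033
grip_force: 45.0
```

>>> {"name": "jog_arm", "arguments": {
  "motion": [
    [-0.01,-0.024,0.0005,-0.0126,0.0209,0.0704,-1],
    [-0.0117,-0.023,0,-0.0126,0.0209,0.0704,-1],
    [-0.0133,-0.022,-0.0006,-0.0126,0.0209,0.0704,-1],
    [-0.0148,-0.021,-0.0011,-0.0126,0.0209,0.0704,-1],
    [-0.0163,-0.02,-0.0017,-0.0126,0.0209,0.0704,-1]
  ]
}}

```text
time_s: 4.8
ee_pos: [0.4931, -0.0373, 0.1512]
eef_rot: [3.097, -0.237, 2.272]
force: [0.2, -0.5, -3.4]
grip_width: 0.0331
grip_force: 45.0
```

>>> {"name": "jog_arm", "arguments": {
  "motion": [
    [-0.0176,-0.019,-0.0023,-0.0126,0.0209,0.0704,-1],
    [-0.0188,-0.0176,-0.0029,-0.0126,0.0209,0.0704,-1],
    [-0.02,-0.016,-0.0036,-0.0126,0.0209,0.0704,-1],
    [-0.021,-0.0147,-0.0042,-0.0126,0.0209,0.0704,-1],
    [-0.0218,-0.013,-0.0048,-0.0126,0.0209,0.0704,-1]
  ]
}}

```text
time_s: 5.3
ee_pos: [0.4776, -0.1652, 0.1378]
eef_rot: [3.141, -0.351, 1.907]
force: [0.4, 0.1, -2.9]
grip_width: 0.0327
grip_force: 45.0
```

>>> {"name": "jog_arm", "arguments": {
  "motion": [
    [0,0,0,0,0,0,-1],
    [0,0,0,0,0,0,-1]
  ]
}}

```text
time_s: 5.5
ee_pos: [0.4778, -0.1644, 0.138]
eef_rot: [3.14, -0.351, 1.91]
force: [-0.7, 0.0, -3.0]
grip_width: 0.033
grip_force: 45.0
```

```bash
python3 b.py 10 -62 73 2.5 20 4;python3 -c "
from h import *
from b import now,inv
now()
im=ctrl.camera('scene');cv2.imwrite('pics/raw_s1.png',im[:,:,::-1])
"
```

```text
free pin tip [ 11.2 -61.7 124.8] stub [  3.9 101.5 184.5] F bed [-0.7  0.2 -3. ]
t 5.5 tcp [ 0.4778 -0.1644  0.138 ] err tool [-0.018  -0.0013  0.0487] rot [ 0.002 -0.001  0.001] F [-0.7  0.  -3. ] w 0.033 45.0
[[-0.0045, -0.0003, 0.0122, 0.0004, -0.0004, 0.0002], [-0.0045, -0.0003, 0.0122, 0.0004, -0.0004, 0.0002], [-0.0045, -0.0003, 0.0122, 0.0004, -0.0004, 0.0002], [-0.0045, -0.0003, 0.0122, 0.0004, -0.0004, 0.0002]]
free pin tip [ 11.2 -61.7 124.8] stub [  3.9 101.5 184.5] F bed [-0.7  0.2 -3. ]
```

Reducing the tilt later is safer: at 20° the tube would hit the ramp cheeks, so I'll descend at 26°.

```bash
python3 b.py 10 -64 75 2.5 26 5
```

```text
free pin tip [ 11.7 -61.3 125.2] stub [  4.2 102.  184.9] F bed [-0.2  1.  -2.8]
t 5.55 tcp [ 0.478  -0.1639  0.1384] err tool [-0.0182 -0.0017  0.0369] rot [0.002 0.104 0.002] F [-0.5  0.9 -2.8] w 0.033 45.0
[[-0.0036, -0.0003, 0.0074, 0.0003, 0.0207, 0.0004], [-0.0038, -0.0003, 0.0073, 0.0003, 0.0207, 0.0004], [-0.004, -0.0003, 0.0072, 0.0003, 0.0207, 0.0004], [-0.0041, -0.0003, 0.0071, 0.0003, 0.0207, 0.0004], [-0.0042, -0.0003, 0.007, 0.0003, 0.0207, 0.0004]]
```

>>> {"name": "jog_arm", "arguments": {
  "motion": [
    [-0.0036,-0.0002,0.0074,0,0.0207,0,-1],
    [-0.0038,-0.0002,0.0073,0,0.0207,0,-1],
    [-0.004,-0.0002,0.0072,0,0.0207,0,-1],
    [-0.0041,-0.0002,0.0071,0,0.0207,0,-1],
    [-0.0042,-0.0002,0.007,0,0.0207,0,-1]
  ]
}}

```text
time_s: 6.05
ee_pos: [0.4789, -0.1689, 0.0975]
eef_rot: [3.139, -0.455, 1.911]
force: [0.2, 0.5, -2.6]
grip_width: 0.0331
grip_force: 45.0
```

>>> {"name": "jog_arm", "arguments": {
  "motion": [
    [0,0,0,0,0,0,-1],
    [0,0,0,0,0,0,-1]
  ]
}}

```text
time_s: 6.25
ee_pos: [0.4789, -0.169, 0.0983]
eef_rot: [3.139, -0.453, 1.911]
force: [0.6, 0.1, -3.0]
grip_width: 0.033
grip_force: 45.0
```

```bash
python3 b.py 10 -64 75 2.5 26 1; python3 - <<'E'
from h import *
from b import *
im=ctrl.camera('scene');t=ctrl.camera('top')
for a,f in((im,'s2'),(t,'t2')):cv2.imwrite(f'pics/raw_{f}.png',a[:,:,::-1])
p,r=pose(ctrl.get_obs());G=p-r.apply([0,0,ctrl.pinch_z]);ax=r.apply([1,0,0])
x,y=168,148;A=cv2.resize(im[y:y+90,x:x+100],(800,540)if 0 else (600,540),interpolation=2)[:,:,::-1].copy()
for L in(.090,.059,-.058,-.084):
    q=(proj('scene',G-ax*L)[0]+.5-[x,y])*6;cv2.circle(A,tuple(map(int,q)),2,(255,0,255),-1)
cv2.imwrite('pics/pre.png',A)
E
```

```text
free pin tip [ 10.9 -64.6  75.8] stub [  3.8  91.7 151.9] F bed [ 0.6 -0.1 -3. ]
t 6.25 tcp [ 0.4789 -0.169   0.0983] err tool [ 0.0003 -0.0008  0.0009] rot [0.002 0.001 0.002] F [ 0.6  0.1 -3. ] w 0.033 45.0
[[0.0003, -0.0008, 0.0009, 0.0023, 0.0009, 0.0015]]
```

View pics/pre.png

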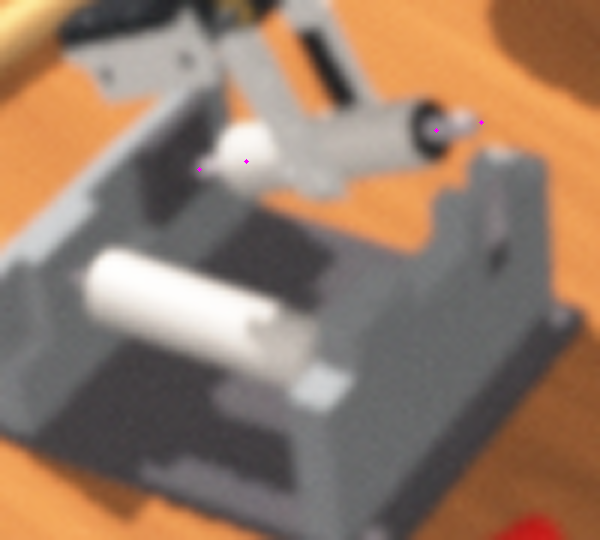

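The pin tip (200,165) matches its marker and sits just in front of the dark block (143–222). The thick stub end (460,122) is above the ramp rail. Next, feel along bed −y.

>>> {"name": "jog_arm", "arguments": {
  "motion": [
    [-0.0018,0,-0.0009,0,0,0,-1],
    [-0.0018,0,-0.0009,0,0,0,-1],
    [-0.0018,0,-0.0009,0,0,0,-1],
    [-0.0018,0,-0.0009,0,0,0,-1],
    [0,0,0,0,0,0,-1]
  ]
}}

```text
time_s: 6.85
ee_pos: [0.4817, -0.1767, 0.0986]
eef_rot: [3.138, -0.452, 1.911]
force: [-0.3, 0.3, -2.0]
grip_width: 0.0332
grip_force: 45.0
```

>>> {"name": "jog_arm", "arguments": {
  "motion": [
    [-0.0018,0,-0.0009,0,0,0,-1],
    [-0.0009,0,-0.0004,0,0,0,-1],
    [0,0,0,0,0,0,-1]
  ]
}}

```text
time_s: 7.15
ee_pos: [0.4826, -0.1794, 0.0985]
eef_rot: [3.138, -0.453, 1.911]
force: [-0.8, 1.2, -3.2]
grip_width: 0.0328
grip_force: 45.0
```

>>> {"name": "jog_arm", "arguments": {
  "motion": [
    [-0.0018,0,-0.0009,0,0,0,-1],
    [0,0,0,0,0,0,-1],
    [0,0,0,0,0,0,-1]
  ]
}}

```text
time_s: 7.45
ee_pos: [0.4831, -0.1816, 0.0984]
eef_rot: [3.139, -0.452, 1.911]
force: [-3.3, -2.1, -4.7]
grip_width: 0.0331
grip_force: 45.1
```

```bash
python3 -c "from b import now;now()"
```

```text
free pin tip [ 11.2 -77.9  75.9] stub [  4.1  78.4 152. ] F bed [-3.8 -1.1 -4.7]
```

>>> {"name": "jog_arm", "arguments": {
  "motion": [
    [-0.0005,-0.001,0.001,0,0,0,-1],
    [0,0,0,0,0,0,-1],
    [0,0,0,0,0,0,-1]
  ]
}}

```text
time_s: 7.75
ee_pos: [0.4824, -0.1817, 0.0975]
eef_rot: [3.138, -0.452, 1.911]
force: [-2.1, -1.5, -3.0]
grip_width: 0.0331
grip_force: 45.0
```

```bash
python3 -c "from b import now;now()"
```

```text
free pin tip [ 10.6 -77.8  75.1] stub [  3.4  78.6 151.1] F bed [-2.4 -0.8 -3. ]
```

>>> {"name": "jog_arm", "arguments": {
  "motion": [
    [-0.0018,0,-0.0009,0,0,0,-1],
    [0,0,0,0,0,0,-1],
    [0,0,0,0,0,0,-1]
  ]
}}

```text
time_s: 8.05
ee_pos: [0.4831, -0.1837, 0.0974]
eef_rot: [3.138, -0.452, 1.911]
force: [-2.3, -1.6, -3.6]
grip_width: 0.0329
grip_force: 45.0
```

```bash
python3 -c "from b import now;now()"
```

```text
free pin tip [ 10.6 -79.9  75. ] stub [  3.5  76.5 151. ] F bed [-2.7 -0.8 -3.6]
```

>>> {"name": "jog_arm", "arguments": {
  "motion": [
    [0,-0.001,0,0,0,0,-1],
    [-0.0018,0,-0.0009,0,0,0,-1],
    [0,0,0,0,0,0,-1],
    [0,0,0,0,0,0,-1]
  ]
}}

```text
time_s: 8.45
ee_pos: [0.4829, -0.1857, 0.0975]
eef_rot: [3.138, -0.452, 1.912]
force: [-0.6, 0.2, -2.6]
grip_width: 0.0326
grip_force: 45.0
```

```bash
python3 -c "from b import now;now()"
```

```text
free pin tip [  9.9 -81.8  75.1] stub [  2.7  74.5 151.2] F bed [-0.5  0.3 -2.6]
```

>>> {"name": "jog_arm", "arguments": {
  "motion": [
    [-0.0018,0,-0.0009,0,0,0,-1],
    [0,0,0,0,0,0,-1],
    [0,0,0,0,0,0,-1]
  ]
}}

```text
time_s: 8.75
ee_pos: [0.4835, -0.1877, 0.0975]
eef_rot: [3.138, -0.453, 1.911]
force: [-0.5, 0.1, -3.0]
grip_width: 0.0333
grip_force: 45.0
```

```bash
python3 -c "from b import now;now()"
```

```text
free pin tip [  9.9 -83.8  75. ] stub [  2.7  72.5 151.1] F bed [-0.4  0.3 -3. ]
```

>>> {"name": "jog_arm", "arguments": {
  "motion": [
    [-0.0018,0,-0.0009,0,0,0,-1],
    [0,0,0,0,0,0,-1],
    [0,0,0,0,0,0,-1]
  ]
}}

```text
time_s: 9.05
ee_pos: [0.4839, -0.189, 0.0976]
eef_rot: [3.138, -0.454, 1.912]
force: [-2.2, 5.3, -1.7]
grip_width: 0.0332
grip_force: 45.0
```

>>> {"name": "jog_arm", "arguments": {
  "motion": [
    [-0.0018,0,-0.0009,0,0,0,-1],
    [0,0,0,0,0,0,-1],
    [0,0,0,0,0,0,-1]
  ]
}}

```text
time_s: 9.35
ee_pos: [0.4845, -0.1907, 0.0975]
eef_rot: [3.139, -0.454, 1.912]
force: [-1.9, 5.9, -1.8]
grip_width: 0.0327
grip_force: 45.0
```

```bash
python3 -c "from b import now;now()"
```

```text
free pin tip [ 10.  -87.   74.9] stub [  2.8  69.2 151.3] F bed [-0.1  6.2 -1.8]
```

>>> {"name": "jog_arm", "arguments": {
  "motion": [
    [0.0027,0,0.0013,0,0,0,-1],
    [0,0.0015,0,0,0,0,-1],
    [0,0.0015,0,0,0,0,-1],
    [0,0,0,0,0,0,-1]
  ]
}}

```text
time_s: 9.75
ee_pos: [0.4857, -0.1876, 0.0974]
eef_rot: [3.141, -0.454, 1.91]
force: [-8.9, 2.4, -0.7]
grip_width: 0.0331
grip_force: 45.3
```

```bash
python3 -c "from b import now;now()"
```

```text
free pin tip [ 12.  -84.3  74.8] stub [  5.   71.9 151.1] F bed [-7.8  4.9 -0.7]
```

>>> {"name": "jog_arm", "arguments": {
  "motion": [
    [0,-0.0015,0,0,0,0,-1],
    [0,-0.0015,0,0,0,0,-1],
    [0,-0.0015,0,0,0,0,-1],
    [0,-0.0015,0,0,0,0,-1],
    [0,0,0,0,0,0,-1]
  ]
}}

```text
time_s: 10.25
ee_pos: [0.4809, -0.1896, 0.0976]
eef_rot: [3.138, -0.453, 1.911]
force: [-0.2, 3.9, -2.5]
grip_width: 0.0326
grip_force: 45.0
```

```bash
python3 -c "from b import now;now()"
```

```text
free pin tip [  6.8 -84.9  75.1] stub [ -0.3  71.4 151.2] F bed [ 0.9  3.8 -2.5]
```

>>> {"name": "jog_arm", "arguments": {
  "motion": [
    [0.001,-0.0015,0.0005,0,0,0,-1],
    [0,-0.0015,0,0,0,0,-1],
    [0,0,0,0,0,0,-1]
  ]
}}

```text
time_s: 10.55
ee_pos: [0.4784, -0.1897, 0.0977]
eef_rot: [3.136, -0.451, 1.912]
force: [5.4, 2.2, -3.3]
grip_width: 0.0329
grip_force: 45.2
```

```bash
python3 -c "from b import now;now()"
```

```text
free pin tip [  4.4 -84.3  75.4] stub [ -2.9  72.1 151.3] F bed [ 5.8  0.6 -3.3]
```

The pin is in the hole: walls felt at x≈5.5 and 11, bottom at y≈−85. Centre it, then reduce the tilt about the pin.

```bash
python3 b.py 8.2 -83 73 2.5 17 5
```

```text
free pin tip [  4.4 -84.3  75.4] stub [ -2.9  72.1 151.3] F bed [ 5.8  0.6 -3.3]
t 10.55 tcp [ 0.4784 -0.1897  0.0977] err tool [-0.004   0.0039  0.0163] rot [ 0.004 -0.154  0.002] F [ 5.4  2.2 -3.3] w 0.0329 45.2
[[-0.0008, 0.0008, 0.0033, 0.0009, -0.0309, 0.0005], [-0.0007, 0.0008, 0.0033, 0.0009, -0.0309, 0.0005], [-0.0006, 0.0008, 0.0033, 0.0009, -0.0309, 0.0005], [-0.0005, 0.0008, 0.0033, 0.0009, -0.0309, 0.0005], [-0.0004, 0.0008, 0.0033, 0.0009, -0.0309, 0.0005]]
```

>>> {"name": "jog_arm", "arguments": {
  "motion": [
    [-0.0008,0.0008,0.0033,0.001,-0.0309,0,-1],
    [-0.0007,0.0008,0.0033,0.001,-0.0309,0,-1],
    [-0.0006,0.0008,0.0033,0.001,-0.0309,0,-1],
    [-0.0005,0.0008,0.0033,0.001,-0.0309,0,-1],
    [-0.0004,0.0008,0.0033,0.001,-0.0309,0,-1]
  ]
}}

```text
time_s: 11.05
ee_pos: [0.4803, -0.1853, 0.0811]
eef_rot: [-3.14, -0.296, 1.911]
force: [0.2, -0.4, -3.0]
grip_width: 0.0332
grip_force: 45.0
```

>>> {"name": "jog_arm", "arguments": {
  "motion": [
    [0,0,0,0,0,0,-1]
  ]
}}

```text
time_s: 11.15
ee_pos: [0.4802, -0.1848, 0.0812]
eef_rot: [-3.14, -0.297, 1.912]
force: [-0.4, 0.3, -2.8]
grip_width: 0.0328
grip_force: 45.0
```

```bash
python3 b.py 8.2 -84 72.5 2.5 13.5 4
```

```text
free pin tip [  7.8 -82.5  72.8] stub [  0.2  83.7 123.7] F bed [-0.3  0.4 -2.8]
t 11.15 tcp [ 0.4802 -0.1848  0.0812] err tool [-0.0029  0.0006  0.0053] rot [-0.003 -0.061  0.002] F [-0.4  0.3 -2.8] w 0.0328 45.0
[[-0.0007, 0.0001, 0.0013, -0.0006, -0.0154, 0.0006], [-0.0007, 0.0001, 0.0013, -0.0006, -0.0154, 0.0006], [-0.0007, 0.0001, 0.0014, -0.0006, -0.0154, 0.0006], [-0.0007, 0.0001, 0.0014, -0.0006, -0.0154, 0.0006]]
```

>>> {"name": "jog_arm", "arguments": {
  "motion": [
    [-0.0007,0.0001,0.0013,0,-0.0154,0,-1],
    [-0.0007,0.0001,0.0013,0,-0.0154,0,-1],
    [-0.0007,0.0001,0.0014,0,-0.0154,0,-1],
    [-0.0007,0.0001,0.0014,0,-0.0154,0,-1],
    [0,0,0,0,0,0,-1]
  ]
}}

```text
time_s: 11.65
ee_pos: [0.481, -0.1855, 0.075]
eef_rot: [-3.14, -0.236, 1.912]
force: [-1.3, 2.6, -2.1]
grip_width: 0.0329
grip_force: 45.0
```

```bash
python3 b.py 8.2 -84 72 2.5 11.5 3
```

```text
free pin tip [  8.3 -83.8  72.2] stub [  0.5  85.2 113. ] F bed [-0.5  2.8 -2.1]
t 11.65 tcp [ 0.481  -0.1855  0.075 ] err tool [-0.001   0.0001  0.0034] rot [-0.002 -0.036  0.002] F [-1.3  2.6 -2.1] w 0.0329 45.0
[[-0.0003, 0.0, 0.0011, -0.0008, -0.0119, 0.0008], [-0.0003, 0.0, 0.0011, -0.0008, -0.0119, 0.0008], [-0.0003, 0.0, 0.0011, -0.0008, -0.0119, 0.0008]]
```

>>> {"name": "jog_arm", "arguments": {
  "motion": [
    [-0.0003,0,0.0011,0,-0.0119,0,-1],
    [-0.0003,0,0.0011,0,-0.0119,0,-1],
    [-0.0003,0,0.0011,0,-0.0119,0,-1],
    [0,0,0,0,0,0,-1],
    [0,0,0,0,0,0,-1]
  ]
}}

```text
time_s: 12.15
ee_pos: [0.4811, -0.1859, 0.0717]
eef_rot: [-3.14, -0.201, 1.912]
force: [-2.0, 4.5, -1.5]
grip_width: 0.0327
grip_force: 45.0
```

```bash
python3 b.py 8.2 -84 71.5 2.5 10 3
```

```text
free pin tip [  8.3 -84.2  72.2] stub [  0.5  86.2 106.9] F bed [-0.6  4.9 -1.5]
t 12.15 tcp [ 0.4811 -0.1859  0.0717] err tool [-0.0005  0.0001  0.0031] rot [-0.002 -0.026  0.002] F [-2.   4.5 -1.5] w 0.0327 45.0
[[-0.0002, 0.0, 0.001, -0.0007, -0.0087, 0.0007], [-0.0002, 0.0, 0.001, -0.0007, -0.0087, 0.0007], [-0.0001, 0.0, 0.001, -0.0007, -0.0087, 0.0007]]
```

>>> {"name": "jog_arm", "arguments": {
  "motion": [
    [0,0,0,0,0,0,0.3],
    [0,0,0,0,0,0,0.3],
    [0,0,0,0,0,0,0.3],
    [0,0,0,0,0,0,0.3],
    [0,0,0,0,0,0,0.3]
  ],
  "squeeze": 20
}}

```text
time_s: 12.65
ee_pos: [0.4813, -0.1862, 0.0718]
eef_rot: [-3.14, -0.2, 1.911]
force: [-0.3, 0.5, -0.0]
grip_width: 0.0606
grip_force: 0.0
```

>>> {"name": "jog_arm", "arguments": {
  "motion": [
    [0,0,-0.02,0,0,0,0.3],
    [0,0,-0.03,0,0,0,0.3],
    [0,0,-0.04,0,0,0,0.3],
    [0,0,-0.03,0,0,0,0.3],
    [0,0,0,0,0,0,0.3]
  ]
}}

```text
time_s: 13.15
ee_pos: [0.4908, -0.2098, 0.1933]
eef_rot: [3.139, -0.195, 1.912]
force: [-0.1, 0.6, -0.3]
grip_width: 0.0612
grip_force: 0.0
```

```bash
python3 - <<'E'
from h import *
im=ctrl.camera('scene');t=ctrl.camera('top')
cv2.imwrite('pics/raw_s3.png',im[:,:,::-1]);cv2.imwrite('pics/raw_t3.png',t[:,:,::-1])
A=cv2.resize(im[148:238,160:260],(450,405),interpolation=2);B=cv2.resize(t[155:236,298:368],(350,405),interpolation=2)
cv2.imwrite('pics/ramp.png',np.hstack([A,B])[:,:,::-1])
E
```

```text
(no output)
```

View pics/ramp.png

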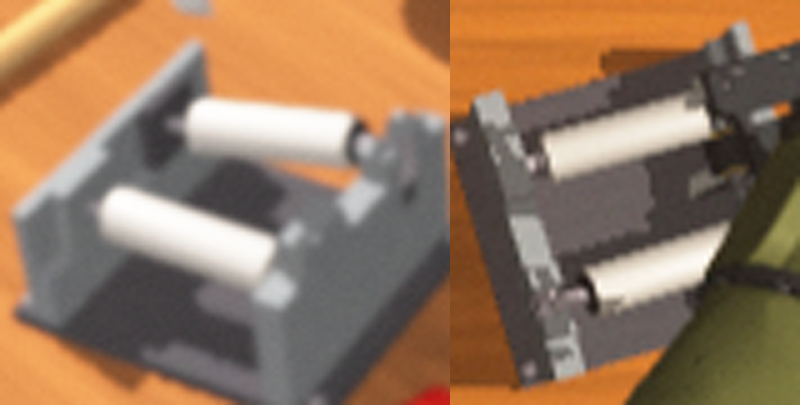

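The pin is in its hole (180,122) and the stub lies in the ramp groove (370,145). Now I'll press near the stub with shut fingers.

```bash
python3 - <<'E'
from b import *
for z,n in((170,4),(122,3)):
    rows(w((2.3,46,z)),np.degrees(b[2])+92.5,0,n)
E
```

```text
t 13.25 tcp [ 0.4893 -0.2086  0.1892] err tool [ 0.0574 -0.0002  0.0313] rot [-0.002 -0.2    0.002] F [ 0.2  0.6 -1.4] w 0.061 0.0
[[0.0144, -0.0, 0.0078, -0.0004, -0.0501, 0.0005], [0.0147, -0.0001, 0.0071, -0.0004, -0.0501, 0.0005], [0.0151, -0.0001, 0.0063, -0.0004, -0.0501, 0.0005], [0.0154, -0.0001, 0.0056, -0.0004, -0.0501, 0.0005]]
t 13.25 tcp [ 0.4893 -0.2086  0.1892] err tool [ 0.0479 -0.0001  0.0783] rot [-0.002 -0.2    0.002] F [ 0.2  0.6 -1.4] w 0.061 0.0
[[0.016, -0.0, 0.0261, -0.0005, -0.0668, 0.0007], [0.0177, -0.0001, 0.025, -0.0005, -0.0668, 0.0007], [0.0193, -0.0001, 0.0237, -0.0005, -0.0668, 0.0007]]
```

>>> {"name": "jog_arm", "arguments": {
  "motion": [
    [0.0144,0,0.0078,0,-0.05,0,-1],
    [0.0147,0,0.007,0,-0.05,0,-1],
    [0.015,0,0.0063,0,-0.05,0,-1],
    [0.0154,0,0.0056,0,-0.05,0,-1],
    [0,0,0,0,0,0,-1]
  ],
  "squeeze": 20
}}

```text
time_s: 13.75
ee_pos: [0.4671, -0.1475, 0.1686]
eef_rot: [-3.138, -0.002, 1.914]
force: [0.0, -1.1, 0.2]
grip_width: 0.0246
grip_force: 0.0
```

>>> {"name": "jog_arm", "arguments": {
  "motion": [
    [0,0,0.01,0,0,0,-1],
    [0,0,0.015,0,0,0,-1],
    [0,0,0.015,0,0,0,-1],
    [0,0,0.005,0,0,0,-1],
    [0,0,0,0,0,0,-1]
  ]
}}

```text
time_s: 14.25
ee_pos: [0.468, -0.15, 0.1241]
eef_rot: [-3.138, -0.003, 1.911]
force: [0.4, 0.1, -0.3]
grip_width: 0.0008
grip_force: 0.0
```

```bash
python3 - <<'E'
from b import *
o=ctrl.get_obs();print(inv(o['ee_pos']));rows(w((2.3,46,122)),np.degrees(b[2])+92.5,0,1)
E
```

```text
[  1.96958868  45.80911347 124.12166416]
t 14.25 tcp [ 0.468  -0.15    0.1241] err tool [0.0002 0.0003 0.0021] rot [-0.003 -0.003  0.002] F [ 0.4  0.1 -0.3] w 0.0008 0.0
[[0.0002, 0.0003, 0.0021, -0.0033, -0.0025, 0.0017]]
```

>>> {"name": "jog_arm", "arguments": {
  "motion": [
    [0,0,0.004,0,0,0,-1],
    [0,0,0.004,0,0,0,-1],
    [0,0,0.003,0,0,0,-1],
    [0,0,0,0,0,0,-1]
  ]
}}

```text
time_s: 14.65
ee_pos: [0.4683, -0.1496, 0.1141]
eef_rot: [-3.14, -0.001, 1.912]
force: [-0.2, 0.1, 0.7]
grip_width: 0.0006
grip_force: 0.0
```

>>> {"name": "jog_arm", "arguments": {
  "motion": [
    [0,0,0.002,0,0,0,-1],
    [0,0,0.002,0,0,0,-1],
    [0,0,0,0,0,0,-1]
  ]
}}

```text
time_s: 14.95
ee_pos: [0.4689, -0.15, 0.1109]
eef_rot: [-3.141, 0.001, 1.912]
force: [1.0, -0.6, 0.7]
grip_width: 0.0002
grip_force: 0.8
```

>>> {"name": "jog_arm", "arguments": {
  "motion": [
    [0,0,0.002,0,0,0,-1],
    [0,0,0.002,0,0,0,-1],
    [0,0,0,0,0,0,-1]
  ]
}}

```text
time_s: 15.25
ee_pos: [0.4695, -0.1505, 0.1074]
eef_rot: [3.14, 0.002, 1.912]
force: [3.2, -4.0, 4.5]
grip_width: 0.0005
grip_force: 2.7
```

>>> {"name": "jog_arm", "arguments": {
  "motion": [
    [0,0,0.002,0,0,0,-1],
    [0,0,0.002,0,0,0,-1],
    [0,0,0,0,0,0,-1]
  ]
}}

```text
time_s: 15.55
ee_pos: [0.4701, -0.1507, 0.104]
eef_rot: [3.139, 0.004, 1.912]
force: [3.0, -4.7, 7.9]
grip_width: 0.0004
grip_force: 3.9
```

>>> {"name": "jog_arm", "arguments": {
  "motion": [
    [0,0,0.002,0,0,0,-1],
    [0,0,0.002,0,0,0,-1],
    [0,0,0,0,0,0,-1]
  ]
}}

```text
time_s: 15.85
ee_pos: [0.4702, -0.1508, 0.1001]
eef_rot: [3.139, 0.004, 1.912]
force: [3.9, -5.3, 7.6]
grip_width: 0.0005
grip_force: 4.1
```

>>> {"name": "jog_arm", "arguments": {
  "motion": [
    [0,0,0.0015,0,0,0,-1],
    [0,0,0.0015,0,0,0,-1],
    [0,0,0,0,0,0,-1]
  ]
}}

```text
time_s: 16.15
ee_pos: [0.4703, -0.1507, 0.0971]
eef_rot: [3.139, 0.004, 1.912]
force: [4.4, -4.1, 10.4]
grip_width: 0.0003
grip_force: 5.3
```

Sliding smoothly with forces under 11 N. Continuing.

>>> {"name": "jog_arm", "arguments": {
  "motion": [
    [0,0,0.0015,0,0,0,-1],
    [0,0,0.0015,0,0,0,-1],
    [0,0,0,0,0,0,-1]
  ]
}}

```text
time_s: 16.45
ee_pos: [0.4686, -0.1497, 0.0925]
eef_rot: [-3.141, -0.0, 1.912]
force: [0.4, 0.5, 0.6]
grip_width: 0.0007
grip_force: 0.6
```

>>> {"name": "jog_arm", "arguments": {
  "motion": [
    [0,0,0.0015,0,0,0,-1],
    [0,0,0.0015,0,0,0,-1],
    [0,0,0,0,0,0,-1]
  ]
}}

```text
time_s: 16.75
ee_pos: [0.4679, -0.1495, 0.0888]
eef_rot: [-3.139, -0.002, 1.912]
force: [-0.9, -0.8, 0.0]
grip_width: 0.0004
grip_force: 0.0
```

>>> {"name": "jog_arm", "arguments": {
  "motion": [
    [0,0,0.0015,0,0,0,-1],
    [0,0,0,0,0,0,-1],
    [0,0,0,0,0,0,-1]
  ]
}}

```text
time_s: 17.05
ee_pos: [0.4682, -0.1496, 0.0877]
eef_rot: [-3.14, -0.001, 1.912]
force: [-0.7, -0.2, -0.1]
grip_width: 0.0008
grip_force: 0.0
```

The force dropped at about z=93 mm, so it has snapped in. Retreat and check.

>>> {"name": "jog_arm", "arguments": {
  "motion": [
    [0,0,-0.02,0,0,0,-1],
    [0,0,-0.04,0,0,0,-1],
    [0,0,-0.05,0,0,0,-1],
    [0,0,-0.05,0,0,0,-1],
    [-0.04,0,-0.03,0,0,0,-1]
  ]
}}

```text
time_s: 17.55
ee_pos: [0.4823, -0.1857, 0.2826]
eef_rot: [3.139, 0.003, 1.915]
force: [-0.4, 0.4, -0.3]
grip_width: 0.0006
grip_force: 0.0
```

>>> {"name": "jog_arm", "arguments": {
  "motion": [
    [0,-0.04,0,0,0,0,-1],
    [0,-0.04,0,0,0,0,-1],
    [0,-0.04,0,0,0,0,-1],
    [0,0,0,0,0,0,-1]
  ]
}}

```text
time_s: 17.95
ee_pos: [0.3663, -0.2285, 0.2784]
eef_rot: [-3.14, 0.0, 1.909]
force: [-0.1, -0.1, 0.1]
grip_width: 0.0001
grip_force: 0.0
```

```bash
python3 - <<'E'
from h import *
from b import w
im=ctrl.camera('scene');t=ctrl.camera('top')
cv2.imwrite('pics/raw_s4.png',im[:,:,::-1]);cv2.imwrite('pics/raw_t4.png',t[:,:,::-1])
A=cv2.resize(im[148:238,160:260],(450,405),interpolation=2);B=cv2.resize(t[155:236,298:368],(350,405),interpolation=2)
cv2.imwrite('pics/end.png',np.hstack([A,B])[:,:,::-1])
E
```

```text
(no output)
```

View pics/end.png

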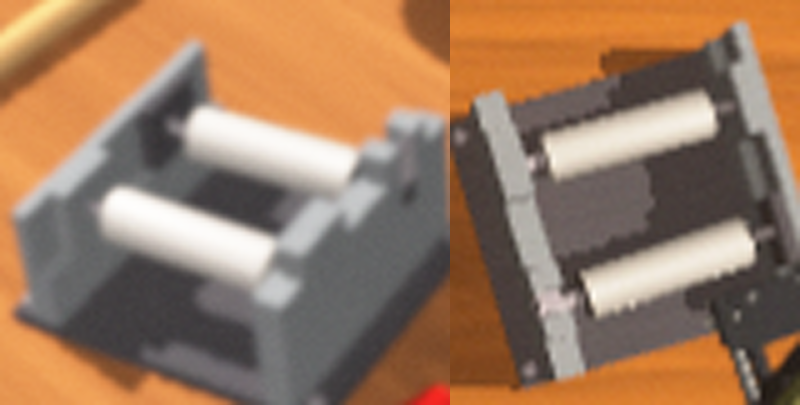

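The new roller lies level and parallel to the fitted one: tube ends at (583,290) and (752,240), with end gaps matching the fitted roller's.

```bash
python3 -c "
from station import ctrl
print(ctrl.hand_in())"
```

```text
the job is handed in; nothing more can be done
None
```

I fitted the roller into the bed, with the sprung pin in the sliding block's hole and the stub snapped into the recess, and handed the job in at about 18 s; hand-in returned no verdict, but the last pictures show it level between the rails.

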